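# Work the chopstick dispenser's lever and hold its sprung lid open for refilling

### The job

The steel chopstick dispenser on the counter is due for a refill. Pull the side lever all the way down to its stop and ease it slowly back up to rest (do not let it snap back), then lift the lid by its handle and hold it still at 60 degrees open, a few degrees either way. Finish while still holding the lid there with the gripper, because it falls shut if let go, and leave the bowl, the teacup and the saucepan where they are.

Things in the scene. Friction and masses are not known exactly. Their poses are not given: they have to be found in the camera images.
- dispenser: Brushed steel chopstick dispenser, fixed to the counter: a hopper 150 mm deep (own x), 270 mm wide (own y), 170 mm high, with a shallow tray reaching 50 mm out of its front (own -x, facing the robot). Origin: centre of its underside on the counter; z up. The lid is on top, the lever outside its right side (own -y).
- lid (a joint): Opening angle of the lid in rad: 0 closed, 1.047 = 60 degrees, stop at 1.75. Hinge line along the dispenser's own y at the top rear edge; the front edge goes up and back. Weight and a weak spring always close it; 2 to 4 N at the handle lift it.
- lid_handle (a point): Middle of the lid's handle: a round black bar 14 mm thick, 100 mm long along the dispenser's own y, standing on two end posts; its axis is 35 mm above the lid's top face. Closed, it lies 130 mm in front of (own -x) and 41 mm above the hinge line, that is at own (-55, 0, 211) mm; it turns with the lid (radius 136 mm).
- lid_hinge (a point): Middle of the lid's hinge line, fixed, at own (75, 0, 170) mm of the dispenser. The lid is a plate 155 mm long from here to its front edge, 274 mm wide, 6 mm thick.
- lever (a joint): Lever angle in rad: 0 at rest (up), 1.0 at its lower stop. A spring always returns it to 0: at the grip it takes about 2 N at rest and 10 N at the stop. Let go when low, it snaps back; with an ease over about 2 s or more it is safe.
- lever_grip (a point): Middle of the free length of the lever's grip: a round black bar 20 mm thick, 100 mm long along the dispenser's own y, whose outer end is free. At rest at own (-116, -215, 166) mm of the dispenser, at the stop at own (-139, -215, 48) mm, moving on an arc of radius 125 mm about lever_pivot. The steel lever arm joins the bar's inner end, 55 mm nearer the hopper (own +y).
- lever_pivot (a point): Point on the lever's axis (along the dispenser's own y) level with lever_grip, fixed, at own (-20, -215, 85) mm of the dispenser. At rest the lever arm points to the front (own -x), 0.7 rad above level; at the stop 0.3 rad below level.
- bowl: Glass bowl, rim 116 mm across, 55 mm high, standing in the white plastic rack left of the dispenser; leave alone. Origin: centre of its underside.
- teacup: White ceramic teacup, 72 mm across, 55 mm high, standing in the same rack; leave alone. Origin: centre of its underside.
- saucepan: Aluminium saucepan, 160 mm across, 85 mm high, with a black handle reaching 218 mm from its centre to its own -y, on the counter right of the dispenser; leave alone. Origin: centre of its underside.

How it is judged:
On the way, in this order (a step that is already met when the one before it is completed fails the run):
1. the lever is pulled down to its stop (value of joint lever above 0.92 rad), for 0.1 s.
2. the lever is back up at rest (value of joint lever below 0.08 rad), for 0.2 s.
3. the lid is held at 60 degrees open (value of joint lid between 0.942 and 1.152 rad and contact force between lid and the fingers above 0.2 N), for 0.5 s.
At the end, for the whole second after the job is handed in: The lid stands still between 54 and 66 degrees open (0.942 to 1.152 rad, slower than 0.1 rad/s), held by the gripper's fingers (at least 0.2 N between fingers and lid), the lever is at rest (below 0.08 rad), and bowl, teacup and saucepan are within 20 mm of where they stood (all of step 3 and velocity of joint lid between -0.1 and 0.1 rad/s and value of joint lever below 0.08 rad and distance of each of bowl, teacup, saucepan from where it was at the start of the episode below 0.02 m); the arm keeps its last pose, push and grip.
It fails at once if the lever snaps back (faster than 1.5 rad/s) (velocity of joint lever below -1.5 rad/s).
It fails at once if the bowl, the teacup or the saucepan is shoved 20 mm or more, or tipped (distance of any of bowl, teacup, saucepan from where it was at the start of the episode above 0.02 m or angle between any of bowl, teacup, saucepan's own z axis and vertical above 0.4 rad).
It also fails if it takes over 58 s, if anything falls off the work surface, if the arm or the gripper's body presses on something with over 40 N, if the wrist force passes 120 N, or if a joint passes its speed limit or range.

### The arm

A 6-joint arm with a two-finger parallel gripper is mounted at the origin on the work surface. World frame = base frame: x ahead of the robot, y to its left, z up, the work surface at z = 0. Lengths are in m, angles in rad, forces in N, time in s.
With the tool pointing down it reaches from about 0.375 to 0.975 m from the base axis. Payload 3.8 kg.
Tool frame: the origin (TCP) lies at the very end of the fingers, on their centre line; the grasp point (between the pads) lies 19 mm behind it; z points along the fingers, y is the line along which they close (so a half turn about z gives the same grasp; the last joint's range is limited). The gripper opens to 85 mm and grips with 20 to 120 N. Pads are 22 mm wide; open, the fingers measure 114 mm over their backs; the gripper's body (76 mm by 85 mm) begins 54 mm behind the grasp point. The pads swing forward as they close: fully open they stand 13 mm farther back than shut.
Start: joints at [-1.345, 0.264, 1.604, -0, 1.274, -0.037], TCP at [0.175, -0.652, 0.231] pointing down, gripper open.
Joint ranges: [-2.63, 2.63], [-0.94, 2.18], [0.31, 2.57], [-1.31, 4.45], [0, 2.66], [-2.55, 2.55]. Speed limits (rad/s): [2.57, 2.57, 3.14, 3.14, 3.14, 3.14].

### API

Orientations are given as a rotation vector (axis times angle).
In Python, from workcell import bot, vision gives the robot as it stands. The module is installed in compiled form; this text tells all that it offers.
- The arm moves only by the tool play_rows, never from a script. Its argument "moves" is a list that holds one entry, the list of rows, each a list of 7 numbers: the turn, a rotation vector about the tool's x, y, z as a fraction of full scale, then the shift along the tool's x, y, z as a fraction of full scale, then the finger opening in mm, from 0 to 85.4. In form: [[[ax, ay, az, x, y, z, jaw], ...]]. A call has 1 to 5 rows; each row shifts and turns the commanded pose from where the row before left it, along the tool's axes as they then stand; what a row does not reach is not made up. Full scale, the value 1, is 0.1 m for a shift and 0.5 rad for a turn. A row lasts 1/12 s, in which the tool goes at most 41.7 mm and 7.16 degrees, less where a joint would pass 70% of its speed; a pose out of reach is approached as far as the arm can. A call with a number of a shift or a turn outside -1 to 1 is refused whole. A call with a gripper value outside its range is refused whole. The fingers move at their own pace and stop on an object; "newtons" is the grip in N (left out, the last holds). Time passes only in rows, so rows that do not move let the fingers close. It gives the time, the measured TCP pose, the force, the opening and the grip force at its end, in the units of the state.
- bot.read_state(): the state, without advancing time (a new reading comes with each control period).
- vision.read_camera(name): name is "scene" or "top" or "wrist"; returns a dict with "image" (384x512x3 uint8, red, green, blue), "depth" (384x512 float32, m along the optical axis (not along the pixel's ray), 0 where there is no reading), "K" (3x3 intrinsics, pixels), "R" (3x3) and "t" (3): a world point X has camera coordinates R X + t. Camera axes: x right, y down, z forward; pixel columns grow to the right and rows downward; lengths in m; the calibration is good to about 2 mm. A picture is of the moment at which its call begins.
- bot.finish_job(): hands the job in; it is judged then, once.
The state is a dict: "time": time; "q": joint angles; "joint_vel": joint speeds; "joint_torque": joint torques, N m; "tool_pos": TCP position; "tcp_rot": TCP orientation; "wrist_force": force on the tool from outside, world axes, zero at the start; "torque": the same for the moment, N m; "width": opening from 0.0 (shut) to 1.0 (fully open); "grip_force": force on a finger pad.
Only numpy, scipy, OpenCV 4.12 (cv2) and the standard library are available. Lean on these libraries where they do the work, as an engineer would, in place of code of your own. Each camera call takes 0.05 s, during which the arm holds its last target. There are 200 camera calls.

## Working session

There is one attempt and no reset: what is moved stays moved. The work goes in short steps, Python scripts to look and compute and a tool call to move; the robot and the scene stay as the last step left them, time stands still between calls to the robot, and variables do not carry over. Pictures are saved under pics/ and viewed, at most 10 in all, crops included, and the job is handed in when it is done.

Besides the shell and the picture viewer there is one more tool, called after ">>>" as name(argument=value, ...), one argument or row to a line, values as JSON. play_rows: Moves the arm, as the interface text tells. Its arguments: {"type":"object","properties":{"moves":{"type":"array","items":{"type":"array","items":{"type":"array","items":{"type":"number"}}}},"newtons":{"type":"number"}},"required":["moves"]}

```bash
mkdir -p pics
python3 - <<'E'
from workcell import bot, vision
import cv2,numpy as np
s=bot.read_state(); print({k:np.round(v,3) for k,v in s.items()})
ims=[]
for n in("scene","top"):
    c=vision.read_camera(n); np.savez(f"pics/{n}.npz",**c); cv2.imwrite(f"pics/{n}.png",c["image"][:,:,::-1]); print(n,c["K"].round(1).tolist(),c["R"].round(3).tolist(),c["t"].round(3))
E
```

```text
{'time': np.float64(0.0), 'q': array([-1.345,  0.265,  1.605,  0.   ,  1.274, -0.037]), 'joint_vel': array([-0.001, -0.001, -0.002, -0.   , -0.001, -0.001]), 'joint_torque': array([-2.0000e-03, -5.1512e+01, -3.6732e+01,  0.0000e+00,  1.3000e-02,
        0.0000e+00]), 'tool_pos': array([ 0.175, -0.651,  0.23 ]), 'tcp_rot': array([-3.112, -0.411,  0.   ]), 'wrist_force': array([ 0.342, -0.108,  0.092]), 'torque': array([-0.008, -0.013,  0.012]), 'grip_force': np.float64(0.0), 'width': np.float64(0.997)}
scene [[452.6, 0.0, 258.3], [0.0, 452.6, 197.1], [0.0, 0.0, 1.0]] [[-0.541, 0.841, -0.017], [0.685, 0.429, -0.589], [-0.488, -0.331, -0.808]] [ 0.321 -0.344  1.825]
top [[349.9, 0.0, 256.3], [0.0, 349.9, 183.8], [0.0, 0.0, 1.0]] [[-0.01, -1.0, -0.002], [-0.995, 0.01, -0.096], [0.096, 0.001, -0.995]] [0.009 0.608 1.223]
```

View pics/scene.png

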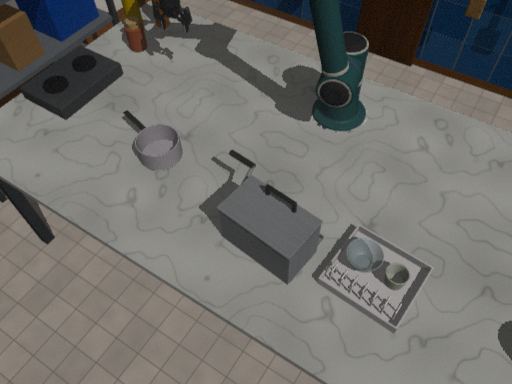

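View pics/top.png

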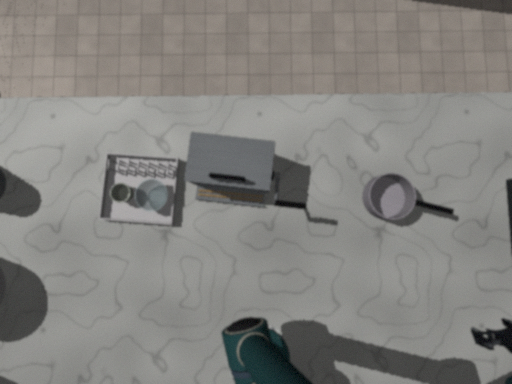

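The scene view shows the lid, with its handle at (281,198), and the lever bar at (242,158). In the top view the lid spans cols 188-274 and rows 133-188, the handle is at (230,178), and the lever is at about (290,204). The saucepan at (390,197) is well clear. Next I'll measure with depth.

```bash
cat > h.py <<'E'
import numpy as np,cv2
def cloud(c):
    d=c["depth"]; v,u=np.indices(d.shape); K=c["K"]
    P=np.stack([(u-K[0,2])/K[0,0]*d,(v-K[1,2])/K[1,1]*d,d],-1)
    P=(P-c["t"])@c["R"]; P[d==0]=np.nan; return P
E
python3 - <<'E'
from h import *
for n in("top","scene"):
    c=np.load(f"pics/{n}.npz"); P=cloud(c); im=c["image"].astype(int)
    z=P[...,2]; box=(P[...,0]>.3)&(P[...,0]<.95)&(abs(P[...,1])<.45)
    m=box&(z>.166)&(z<.186)&(P[...,1]<.3)
    k=cv2.connectedComponentsWithStats(m.astype(np.uint8)); i=1+np.argmax(k[2][1:,4]); m=k[1]==i
    p=P[m]; (cx,cy),(w,h),a=cv2.minAreaRect((p[:,:2]*1000).astype(np.float32)); print(n,"lid",m.sum(),cx,cy,w,h,a,np.median(p[:,2]))
    dk=box&(im.sum(2)<130)&(z>.08)
    k=cv2.connectedComponentsWithStats(dk.astype(np.uint8))
    for i in range(1,k[0]):
        if k[2][i,4]>12:
            p=P[k[1]==i]; q=p-p.mean(0); d=np.linalg.svd(q,full_matrices=False)[2][0]; t=q@d
            print(" dark",k[3][i].round(),k[2][i,4],p.mean(0).round(4),(p.mean(0)+d*(t.max()+t.min())/2).round(4),"len",np.ptp(t).round(3),d.round(3),z[k[1]==i].max().round(3))
E
```

```text
top lid 4106 671.0105590820312 86.68934631347656 274.40374755859375 161.3856964111328 82.78855895996094 0.17599729214080595
 dark [273. 175.] 14 [ 0.63   -0.054   0.0972] [ 0.632  -0.055   0.0952] len 0.023 [-0.657  0.337  0.674] 0.102
 dark [227. 177.] 132 [0.6123 0.0908 0.2082] [0.6122 0.0902 0.2081] len 0.109 [-0.131 -0.987 -0.088] 0.222
 dark [290. 204.] 141 [ 0.5306 -0.1021  0.1746] [ 0.5307 -0.1015  0.1746] len 0.092 [-0.13  -0.991 -0.004] 0.18
scene lid 4192 671.2579956054688 89.23313903808594 275.41156005859375 163.08566284179688 83.38363647460938 0.1757333139761485
 dark [241. 159.] 118 [ 0.5337 -0.1005  0.1735] [ 0.5336 -0.101   0.1735] len 0.097 [0.126 0.992 0.014] 0.181
 dark [280. 196.] 183 [0.6185 0.0956 0.2099] [0.6174 0.0876 0.2096] len 0.13 [0.146 0.988 0.043] 0.222
```

Run:
```python
import cv2
a=cv2.imread("pics/scene.png")[130:290,190:340]; b=cv2.imread("pics/top.png")[115:235,175:345]
a=cv2.resize(a,(400,426),interpolation=cv2.INTER_CUBIC)
b=cv2.resize(b,(400,282),interpolation=cv2.INTER_CUBIC); b=cv2.copyMakeBorder(b,0,144,0,0,0)
cv2.imwrite("pics/crop1.png",cv2.convertScaleAbs(cv2.hconcat([a,b]),alpha=1.8))
```

```text
(no output)
```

View pics/crop1.png

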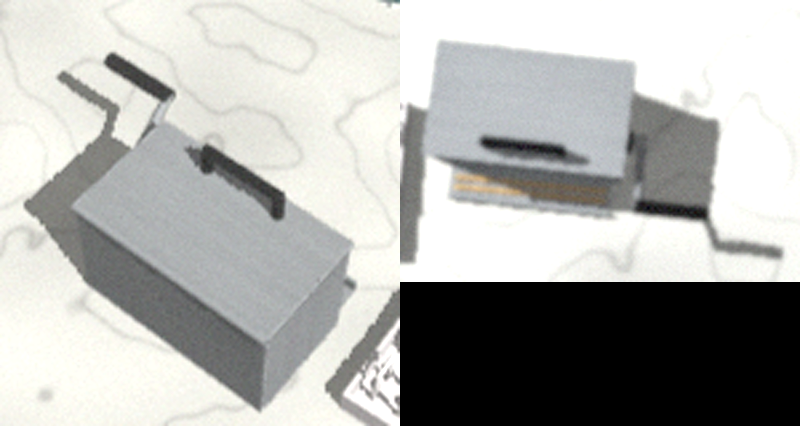

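The crop confirms the layout. The lever bar is free at its outer (robot-right) end, and the lid handle stands on two posts. My fit puts the dispenser origin at about (0.672, 0.0875) with yaw about -0.122, and the bar and handle heights agree with the description. I'll first turn the tool so that its x is along own y and its y along own x, then approach the lever.

>>> play_rows(
  moves=[
    [[0,0,-0.237,0,0,0,85],[0,0,-0.237,0,0,0,85],[0,0,-0.237,0,0,0,85],[0,0,-0.237,0,0,0,85],[0,0,-0.237,0,0,0,85]],
  ],
)

```text
time: 0.52
tool_pos: [0.1752, -0.6514, 0.2305]
tcp_rot: [-2.854, -1.311, -0.0]
wrist_force: [-0.0, -0.1, 0.4]
width: 0.998
grip_force: 0.0
```

>>> play_rows(
  moves=[
    [[0,0,-0.237,0,0,0,85],[0,0,-0.237,0,0,0,85],[0,0,-0.237,0,0,0,85],[0,0,-0.237,0,0,0,85],[0,0,-0.237,0,0,0,85]],
  ],
)

```text
time: 0.93
tool_pos: [0.1752, -0.6514, 0.2305]
tcp_rot: [-2.347, -2.087, -0.001]
wrist_force: [0.3, 0.6, -0.5]
width: 0.994
grip_force: 0.0
```

>>> play_rows(
  moves=[
    [[0,0,0,0.36,0.18,0,85],[0,0,0,0.36,0.18,0,85],[0,0,0,0.36,0.18,0,85],[0,0,0,0.36,0.18,0,85],[0,0,0,0.36,0.18,0,85]],
  ],
)

```text
time: 1.35
tool_pos: [0.2871, -0.4823, 0.2306]
tcp_rot: [-2.354, -2.079, -0.001]
wrist_force: [0.4, -0.0, -0.3]
width: 0.993
grip_force: 0.0
```

>>> play_rows(
  moves=[
    [[0,0,0,0.36,0.18,0,85],[0,0,0,0.36,0.18,0,85],[0,0,0,0.36,0.18,0,85],[0,0,0,0.36,0.18,0,85],[0,0,0,0.36,0.18,0,85]],
  ],
)

```text
time: 1.77
tool_pos: [0.3986, -0.3146, 0.231]
tcp_rot: [-2.354, -2.08, -0.0]
wrist_force: [0.2, -0.2, -0.3]
width: 0.994
grip_force: 0.0
```

>>> play_rows(
  moves=[
    [[0,0,0,0.36,0.18,0,85],[0,0,0,0.36,0.18,0,85],[0,0,0,0.36,0.18,0,85],[0,0,0,0.36,0.18,0,85],[0,0,0,0.36,0.18,0,85]],
  ],
)

```text
time: 2.18
tool_pos: [0.51, -0.147, 0.231]
tcp_rot: [-2.353, -2.081, 0.0]
wrist_force: [-0.3, -1.8, 0.6]
width: 0.992
grip_force: 0.0
```

>>> play_rows(
  moves=[
    [[0,0,0,0.35,0.17,0,85],[0,0,0,0,0,0,85],[0,0,0,0,0,0,85]],
  ],
)

```text
time: 2.43
tool_pos: [0.5311, -0.1144, 0.2307]
tcp_rot: [-2.349, -2.085, 0.001]
wrist_force: [-1.4, -0.5, -0.5]
width: 0.989
grip_force: 0.0
```

Run:
```python
from h import *
from workcell import bot,vision
s=bot.read_state(); print(s["tool_pos"].round(4),s["tcp_rot"].round(3),s["q"].round(2))
ims=[]
for n in("wrist","scene"):
    c=vision.read_camera(n); ims.append(c["image"][:,:,::-1])
    np.savez(f"pics/{n}2.npz",**c)
cv2.imwrite("pics/w2.png",cv2.hconcat([cv2.resize(ims[0],(400,300)),cv2.resize(ims[1][60:300,130:450],(400,300))]))
```

```text
[ 0.5311 -0.1144  0.2307] [-2.349e+00 -2.085e+00  1.000e-03] [-0.26  0.02  1.89 -0.    1.24 -0.14]
```

View pics/w2.png

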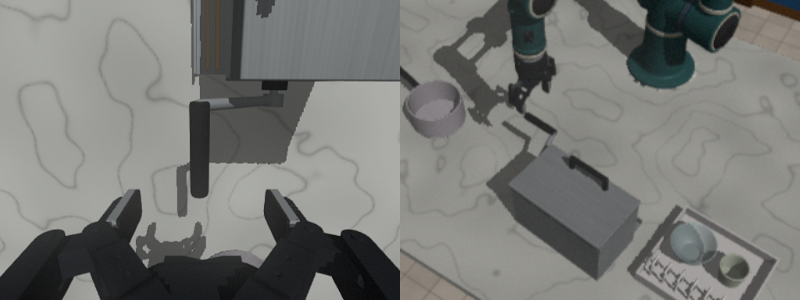

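The wrist view shows the bar centred between the fingers (col ~200, rows 100-197 at half scale), with its outer end nearest the gripper. Next I'll measure the bar ends with wrist depth.

```bash
cat >> h.py <<'E'
th=-0.122; O=np.array([.672,.0875,0]); R=np.array([[np.cos(th),-np.sin(th),0],[np.sin(th),np.cos(th),0],[0,0,1]])
own=lambda p:(np.asarray(p)-O)@R
E
python3 - <<'E'
from h import *
for n in("wrist","scene"):
    c=np.load(f"pics/{n}2.npz"); P=own(cloud(c)); im=c["image"].astype(int).sum(2)
    x,y,z=P[...,0],P[...,1],P[...,2]
    for nm,m in(("lever",(abs(x+.116)<.03)&(y<-.15)&(y>-.29)&(abs(z-.166)<.025)),("handle",(abs(x+.055)<.03)&(abs(y)<.07)&(z>.2)&(z<.23)),("lid",(abs(z-.176)<.004)&(abs(x)<.12)&(abs(y)<.16))):
        p=P[m&(z<.3)]
        if len(p)>30: print(n,nm,len(p),"pct1,50,99",np.percentile(p,[1,50,99],axis=0).round(4).tolist(), "slope",np.polyfit(p[:,1],p[:,0],1).round(3))
print(own([.5311,-.1144,.2307]))
E
```

```text
wrist lever 3510 pct1,50,99 [[-0.1284, -0.2548, 0.1458], [-0.1175, -0.1943, 0.173], [-0.0884, -0.1564, 0.1758]] slope [ 0.1   -0.096]
wrist lid 20968 pct1,50,99 [[-0.0822, -0.1384, 0.1731], [-0.0172, -0.1071, 0.175], [0.0506, -0.0784, 0.1767]] slope [-0.124 -0.031]
scene lever 214 pct1,50,99 [[-0.1267, -0.2502, 0.1459], [-0.1123, -0.1904, 0.1717], [-0.0885, -0.1511, 0.1789]] slope [ 0.097 -0.093]
scene handle 182 pct1,50,99 [[-0.0637, -0.0508, 0.2014], [-0.0538, 0.006, 0.2154], [-0.0479, 0.0582, 0.2215]] slope [ 0.003 -0.054]
scene lid 3819 pct1,50,99 [[-0.0785, -0.1321, 0.1722], [0.0058, 0.013, 0.1758], [0.0782, 0.137, 0.1797]] slope [-0.005  0.005]
[-0.11528198 -0.21754651  0.2307    ]
```

>>> play_rows(
  moves=[
    [[0,0,0,0,-0.01,0.28,85],[0,0,0,0,0,0.28,85],[0,0,0,0,0,0.28,85],[0,0,0,0,0,0,85]],
  ],
)

```text
time: 2.87
tool_pos: [0.5242, -0.1167, 0.1411]
tcp_rot: [-2.35, -2.072, 0.01]
wrist_force: [-1.6, -0.2, -1.1]
width: 0.995
grip_force: 0.0
```

>>> play_rows(
  moves=[
    [[0,0,0,0,0,0,10],[0,0,0,0,0,0,10],[0,0,0,0,0,0,10],[0,0,0,0,0,0,10],[0,0,0,0,0,0,10]],
  ],
  newtons=60,
)

```text
time: 3.28
tool_pos: [0.5304, -0.1167, 0.1492]
tcp_rot: [2.353, 2.079, 0.001]
wrist_force: [-22.1, 1.1, 18.8]
width: 0.292
grip_force: 11.8
```

>>> play_rows(
  moves=[
    [[0,0,0,0,0,0,10],[0,0,0,0,0,0,10],[0,0,0,0,0,0,10],[0,0,0,0,0,0,10],[0,0,0,0,0,0,10]],
  ],
)

```text
time: 3.7
tool_pos: [0.527, -0.1162, 0.1486]
tcp_rot: [-2.35, -2.079, 0.007]
wrist_force: [-10.9, 0.0, 9.4]
width: 0.211
grip_force: 58.2
```

Run:
```python
import numpy as np
def rows(r,f):
    p=r*np.c_[-np.cos(f),-np.sin(f)]; return (np.diff(p,axis=0)/.1).round(3)
print("lever down (y,z)",rows(.125,.7-np.linspace(0,1,16)).tolist())
print("lid up",rows(.136,.305+np.linspace(0,1.047,26)).tolist())
```

```text
lever down (y,z) [[-0.052, 0.065], [-0.047, 0.069], [-0.042, 0.072], [-0.037, 0.074], [-0.032, 0.077], [-0.027, 0.079], [-0.022, 0.08], [-0.017, 0.082], [-0.011, 0.083], [-0.006, 0.083], [0.0, 0.083], [0.006, 0.083], [0.011, 0.083], [0.017, 0.082], [0.022, 0.08]]
lid up [[0.018, -0.054], [0.02, -0.053], [0.023, -0.052], [0.025, -0.051], [0.027, -0.05], [0.029, -0.049], [0.031, -0.048], [0.033, -0.046], [0.035, -0.045], [0.037, -0.043], [0.039, -0.042], [0.04, -0.04], [0.042, -0.038], [0.044, -0.037], [0.045, -0.035], [0.046, -0.033], [0.048, -0.031], [0.049, -0.029], [0.05, -0.027], [0.051, -0.025], [0.052, -0.023], [0.053, -0.02], [0.054, -0.018], [0.055, -0.016], [0.055, -0.014]]
```

>>> play_rows(
  moves=[
    [[0,0,0,0,-0.052,0.065,10],[0,0,0,0,-0.047,0.069,10],[0,0,0,0,-0.042,0.072,10],[0,0,0,0,-0.037,0.074,10],[0,0,0,0,-0.032,0.077,10]],
  ],
)

```text
time: 4.12
tool_pos: [0.5079, -0.1138, 0.1141]
tcp_rot: [-2.353, -2.081, 0.002]
wrist_force: [-11.6, 0.6, 13.5]
width: 0.214
grip_force: 62.6
```

>>> play_rows(
  moves=[
    [[0,0,0,0,-0.027,0.079,10],[0,0,0,0,-0.022,0.08,10],[0,0,0,0,-0.017,0.082,10],[0,0,0,0,-0.011,0.083,10],[0,0,0,0,-0.006,0.083,10]],
  ],
)

```text
time: 4.53
tool_pos: [0.4987, -0.1126, 0.0722]
tcp_rot: [-2.351, -2.08, 0.005]
wrist_force: [-11.7, -0.1, 13.4]
width: 0.215
grip_force: 67.6
```

>>> play_rows(
  moves=[
    [[0,0,0,0,0,0.083,10],[0,0,0,0,0.006,0.083,10],[0,0,0,0,0.011,0.083,10],[0,0,0,0,0.017,0.082,10],[0,0,0,0,0.022,0.08,10]],
  ],
)

```text
time: 4.95
tool_pos: [0.5018, -0.113, 0.0296]
tcp_rot: [-2.348, -2.077, 0.01]
wrist_force: [-15.1, -0.8, 10.8]
width: 0.216
grip_force: 72.7
```

>>> play_rows(
  moves=[
    [[0,0,0,0,0,0,10],[0,0,0,0,0,0,10],[0,0,0,0,0,0,10]],
  ],
)

```text
time: 5.2
tool_pos: [0.5018, -0.113, 0.0293]
tcp_rot: [-2.348, -2.077, 0.01]
wrist_force: [-13.2, -1.1, 7.9]
width: 0.211
grip_force: 72.2
```

```bash
cat >> h.py <<'E'
def lever(c):
    P=own(cloud(c)); x,y,z=np.moveaxis(P,-1,0); im=c["image"].astype(int).sum(2)
    m=(y<-.150)&(y>-.175)&(x>-.17)&(x<-.06)&(z>.03)&(z<.2)   # inner end of bar / arm, outside the gripper
    return P[m],im[m]
E
python3 - <<'E'
from h import *
from workcell import vision
for n in("wrist","scene"):
    c=vision.read_camera(n); np.savez(f"pics/{n}3.npz",**c); P,im=lever(c)
    print(n,len(P))
    for lo in np.arange(-.17,-.06,.01):
        q=P[(P[:,0]>=lo)&(P[:,0]<lo+.01)]
        if len(q)>3: print(lo.round(2),len(q),np.percentile(q[:,2],[10,50,90]).round(4))
    cv2.imwrite(f"pics/{n}3.png",c["image"][:,:,::-1])
E
```

```text
wrist 9363
-0.16 411 [0.0565 0.0604 0.062 ]
-0.15 1199 [0.0593 0.0633 0.0643]
-0.14 948 [0.059  0.0617 0.0632]
-0.13 771 [0.0615 0.0641 0.0658]
-0.12 850 [0.0642 0.0666 0.0684]
-0.11 890 [0.0666 0.0692 0.0708]
-0.1 954 [0.069  0.0716 0.0734]
-0.09 1047 [0.0717 0.0741 0.076 ]
-0.08 1130 [0.074  0.0766 0.0784]
-0.07 1163 [0.0765 0.079  0.0807]
scene 3
```

View pics/wrist3.png

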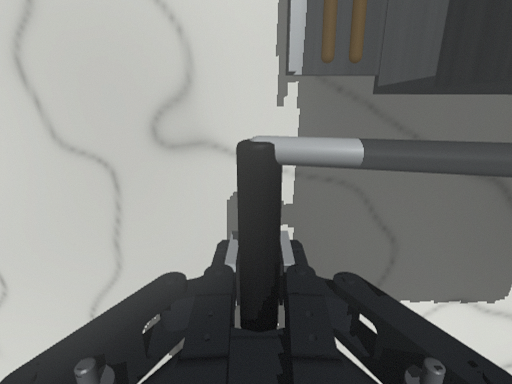

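The wrist view shows the bar gripped between the pads (col ~258), with the arm slope at about 0.245 rad below level. That makes the lever about 0.945 rad, close to the stop but not on it, so I'll push a little further.

>>> play_rows(
  moves=[
    [[0,0,0,0,0.01,0.035,10],[0,0,0,0,0.01,0.035,10],[0,0,0,0,0,0,10],[0,0,0,0,0,0,10]],
  ],
)

```text
time: 5.63
tool_pos: [0.5036, -0.1132, 0.0224]
tcp_rot: [-2.348, -2.077, 0.01]
wrist_force: [-12.9, -0.5, 8.9]
width: 0.214
grip_force: 73.1
```

```bash
cat >> h.py <<'E'
def slope():
    from workcell import vision
    P,_=lever(vision.read_camera("wrist")); P=P[(P[:,0]>-.135)&(P[:,2]>.05)]
    a=np.polyfit(P[:,0],P[:,2],1)[0]; print("slope",a.round(3),"theta",(.7+np.arctan(a)).round(3),len(P))
E
python3 -c "from h import *;slope()"
```

```text
slope 0.309 theta 1.0 7622
```

The lever is now at its stop (about 1.0 rad). I'll ease it back up over about 2.5 s.

>>> play_rows(
  moves=[
    [[0,0,0,0,-0.011,-0.04,10],[0,0,0,0,-0.011,-0.04,10],[0,0,0,0,-0.008,-0.041,10],[0,0,0,0,-0.008,-0.041,10],[0,0,0,0,-0.006,-0.041,10]],
  ],
)

```text
time: 6.1
tool_pos: [0.4993, -0.1127, 0.0421]
tcp_rot: [-2.348, -2.077, 0.01]
wrist_force: [-8.2, -1.7, 2.1]
width: 0.212
grip_force: 70.5
```

>>> play_rows(
  moves=[
    [[0,0,0,0,-0.006,-0.041,10],[0,0,0,0,-0.003,-0.042,10],[0,0,0,0,-0.003,-0.042,10],[0,0,0,0,0,-0.042,10],[0,0,0,0,0,-0.042,10]],
  ],
)

```text
time: 6.52
tool_pos: [0.498, -0.1125, 0.0629]
tcp_rot: [-2.347, -2.077, 0.011]
wrist_force: [-8.9, -1.7, -0.9]
width: 0.214
grip_force: 68.0
```

>>> play_rows(
  moves=[
    [[0,0,0,0,0.003,-0.042,10],[0,0,0,0,0.003,-0.042,10],[0,0,0,0,0.006,-0.041,10],[0,0,0,0,0.006,-0.041,10],[0,0,0,0,0.008,-0.041,10]],
  ],
)

```text
time: 6.93
tool_pos: [0.4996, -0.1127, 0.0831]
tcp_rot: [-2.346, -2.076, 0.013]
wrist_force: [-10.1, -2.6, -1.8]
width: 0.214
grip_force: 65.6
```

>>> play_rows(
  moves=[
    [[0,0,0,0,0.008,-0.041,10],[0,0,0,0,0.011,-0.04,10],[0,0,0,0,0.011,-0.04,10],[0,0,0,0,0.014,-0.039,10],[0,0,0,0,0.014,-0.039,10]],
  ],
)

```text
time: 7.35
tool_pos: [0.5039, -0.1133, 0.1025]
tcp_rot: [-2.344, -2.074, 0.017]
wrist_force: [-14.8, -2.0, 4.1]
width: 0.213
grip_force: 63.7
```

>>> play_rows(
  moves=[
    [[0,0,0,0,0.016,-0.038,10],[0,0,0,0,0.016,-0.038,10],[0,0,0,0,0.018,-0.037,10],[0,0,0,0,0.018,-0.037,10],[0,0,0,0,0.021,-0.036,10]],
  ],
)

```text
time: 7.77
tool_pos: [0.5105, -0.1141, 0.1206]
tcp_rot: [-2.341, -2.072, 0.022]
wrist_force: [-24.0, -1.1, 9.4]
width: 0.209
grip_force: 62.2
```

>>> play_rows(
  moves=[
    [[0,0,0,0,0.021,-0.036,10],[0,0,0,0,0.023,-0.034,10],[0,0,0,0,0.023,-0.034,10],[0,0,0,0,0.026,-0.033,10],[0,0,0,0,0.026,-0.033,10]],
  ],
)

```text
time: 8.18
tool_pos: [0.5196, -0.1152, 0.1377]
tcp_rot: [-2.337, -2.069, 0.028]
wrist_force: [-29.4, 1.1, 14.6]
width: 0.21
grip_force: 60.9
```

```bash
python3 -c "from h import *;slope()"
```

```text
slope -0.709 theta 0.084 3966
```

>>> play_rows(
  moves=[
    [[0,0,0,0,0.01,-0.02,10],[0,0,0,0,0.01,-0.02,10],[0,0,0,0,0.01,-0.02,10],[0,0,0,0,0.01,-0.02,10],[0,0,0,0,0,0,10]],
  ],
)

```text
time: 8.65
tool_pos: [0.5261, -0.1161, 0.1472]
tcp_rot: [-2.341, -2.071, 0.022]
wrist_force: [-25.0, -0.6, 13.6]
width: 0.21
grip_force: 59.9
```

```bash
python3 -c "from h import *;slope()"
```

```text
slope -0.814 theta 0.017 3659
```

>>> play_rows(
  moves=[
    [[0,0,0,0,0.005,-0.015,10],[0,0,0,0,0.005,-0.015,10],[0,0,0,0,0,-0.015,10],[0,0,0,0,0,0,10],[0,0,0,0,0,0,10]],
  ],
  newtons=20,
)

```text
time: 9.12
tool_pos: [0.5274, -0.1162, 0.1492]
tcp_rot: [-2.341, -2.072, 0.021]
wrist_force: [-17.1, -0.9, -0.1]
width: 0.213
grip_force: 58.0
```

```bash
python3 -c "from h import *;slope()"
```

```text
slope -0.839 theta 0.002 3578
```

>>> play_rows(
  moves=[
    [[0,0,0,0,0,0,25],[0,0,0,0,0,0,40],[0,0,0,0,0,0,60],[0,0,0,0,0,0,85],[0,0,0,0,0,0,85]],
  ],
)

```text
time: 9.58
tool_pos: [0.5377, -0.1172, 0.1537]
tcp_rot: [2.352, 2.08, 0.002]
wrist_force: [0.1, -0.5, 0.8]
width: 0.843
grip_force: 0.0
```

>>> play_rows(
  moves=[
    [[0,0,0,0,0,0,85],[0,0,0,0,0,-0.2,85],[0,0,0,0,0,-0.35,85],[0,0,0,0,0,-0.35,85],[0,0,0,0,0,-0.35,85]],
  ],
)

```text
time: 10.0
tool_pos: [0.5364, -0.117, 0.279]
tcp_rot: [-2.353, -2.081, 0.0]
wrist_force: [1.7, 0.9, 0.7]
width: 0.997
grip_force: 0.0
```

Run:
```python
from h import *
from workcell import bot
s=bot.read_state();print(own(s["tool_pos"]).round(4),s["tcp_rot"].round(3),s["width"]);slope()
```

```text
[-0.1097 -0.2194  0.279 ] [-2.353 -2.081  0.   ] 0.9966323230061953
slope -0.839 theta 0.002 1008
```

>>> play_rows(
  moves=[
    [[0,0,0,0.366,0.09,0,85],[0,0,0,0.366,0.09,0,85],[0,0,0,0.366,0.09,0,85],[0,0,0,0.366,0.09,0,85],[0,0,0,0.366,0.09,0,85]],
  ],
)

```text
time: 10.47
tool_pos: [0.6045, 0.0607, 0.2781]
tcp_rot: [2.353, 2.08, 0.002]
wrist_force: [-0.5, 0.5, -0.4]
width: 0.996
grip_force: 0.0
```

>>> play_rows(
  moves=[
    [[0,0,0,0.366,0.09,0,85],[0,0,0,0,0,0,85],[0,0,0,0,0,0,85]],
  ],
)

```text
time: 10.72
tool_pos: [0.6176, 0.0963, 0.2774]
tcp_rot: [2.35, 2.085, -0.0]
wrist_force: [0.4, -0.2, 0.0]
width: 0.995
grip_force: 0.0
```

Run:
```python
from h import *
from workcell import bot,vision
s=bot.read_state();print(own(s["tool_pos"]).round(4),s["tcp_rot"].round(3))
c=vision.read_camera("wrist"); P=own(cloud(c)); x,y,z=np.moveaxis(P,-1,0)
p=P[(z>.205)&(z<.225)&(abs(y)<.07)&(x>-.1)&(x<-.02)]; print(len(p),np.percentile(p,[1,10,50,90,99],axis=0).round(4).tolist(),np.polyfit(p[:,1],p[:,0],1).round(4))
cv2.imwrite("pics/w4.png",c["image"][:,:,::-1])
```

```text
[-0.0551  0.0021  0.2774] [ 2.35   2.085 -0.   ]
2208 [[-0.0647, -0.054, 0.2101], [-0.0633, -0.0414, 0.2127], [-0.058, 0.0059, 0.2157], [-0.0524, 0.0458, 0.2171], [-0.0511, 0.0537, 0.2178]] [ 0.0033 -0.0578]
```

View pics/w4.png

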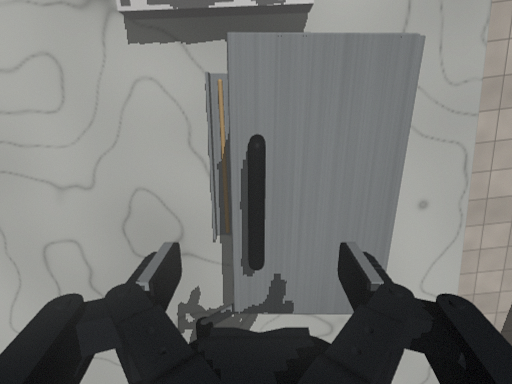

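The wrist view shows the handle bar vertical at col 257, rows 135-270, between the open fingers. It measures own x -58 mm and y 0. I'll correct by 3 mm, descend, and grip.

>>> play_rows(
  moves=[
    [[0,0,0,0,-0.025,0.3,85],[0,0,0,0,0,0.3,85],[0,0,0,0,0,0.15,85],[0,0,0,0,0,0.1,85],[0,0,0,0,0,0,85]],
  ],
)

```text
time: 11.18
tool_pos: [0.6127, 0.0929, 0.1899]
tcp_rot: [-2.354, -2.077, 0.007]
wrist_force: [0.6, 0.2, -0.2]
width: 0.992
grip_force: 0.0
```

>>> play_rows(
  moves=[
    [[0,0,0,0,0,0,5],[0,0,0,0,0,0,5],[0,0,0,0,0,0,5],[0,0,0,0,0,0,5],[0,0,0,0,0,0,5]],
  ],
  newtons=40,
)

```text
time: 11.6
tool_pos: [0.6154, 0.0946, 0.194]
tcp_rot: [2.353, 2.08, 0.003]
wrist_force: [-1.0, -0.5, 0.1]
width: 0.292
grip_force: 0.0
```

>>> play_rows(
  moves=[
    [[0,0,0,0,0,0,5],[0,0,0,0,0,0,5],[0,0,0,0,0,0,5],[0,0,0,0,0,0,5],[0,0,0,0,0,0,5]],
  ],
)

```text
time: 12.02
tool_pos: [0.6146, 0.0947, 0.1932]
tcp_rot: [-2.354, -2.081, -0.0]
wrist_force: [-2.1, 1.0, 4.4]
width: 0.147
grip_force: 39.1
```

Run:
```python
import numpy as np
n=25; f=.305+np.linspace(0,1.047,n+1); a=np.linspace(0,.3,n+1)
g=.136*np.c_[-np.cos(f),np.sin(f)]            # own x,z
tz=np.c_[-np.sin(a),-np.cos(a)]; ty=np.c_[np.cos(a),-np.sin(a)]
t=g+.019*tz; d=np.diff(t,axis=0)/.1
print(np.c_[(d*ty[:-1]).sum(1),(d*tz[:-1]).sum(1)].round(3).tolist())
```

```text
[[0.016, -0.054], [0.018, -0.053], [0.019, -0.053], [0.021, -0.052], [0.022, -0.051], [0.024, -0.051], [0.025, -0.05], [0.027, -0.049], [0.028, -0.048], [0.03, -0.047], [0.031, -0.046], [0.032, -0.045], [0.034, -0.044], [0.035, -0.043], [0.036, -0.042], [0.038, -0.041], [0.039, -0.04], [0.04, -0.038], [0.041, -0.037], [0.042, -0.036], [0.043, -0.034], [0.044, -0.033], [0.045, -0.032], [0.046, -0.03], [0.047, -0.029]]
```

>>> play_rows(
  moves=[
    [[0.024,0,0,0,0.016,-0.054,5],[0.024,0,0,0,0.018,-0.053,5],[0.024,0,0,0,0.019,-0.053,5],[0.024,0,0,0,0.021,-0.052,5],[0.024,0,0,0,0.022,-0.051,5]],
  ],
)

```text
time: 12.43
tool_pos: [0.6235, 0.0935, 0.2181]
tcp_rot: [-2.316, -2.048, 0.067]
wrist_force: [-4.4, 1.5, -3.0]
width: 0.141
grip_force: 39.0
```

>>> play_rows(
  moves=[
    [[0.024,0,0,0,0.024,-0.051,5],[0.024,0,0,0,0.025,-0.05,5],[0.024,0,0,0,0.027,-0.049,5],[0.024,0,0,0,0.028,-0.048,5],[0.024,0,0,0,0.03,-0.047,5]],
  ],
)

```text
time: 12.85
tool_pos: [0.6383, 0.0917, 0.2425]
tcp_rot: [-2.281, -2.017, 0.128]
wrist_force: [-8.2, 1.7, -0.1]
width: 0.145
grip_force: 38.9
```

```bash
cat >> h.py <<'E'
def lid():
    from workcell import vision
    c=vision.read_camera("scene"); P=own(cloud(c)); x,y,z=np.moveaxis(P,-1,0)
    p=P[(abs(y)<.137)&(z>.19)&(z<.33)&(x>-.09)&(x<.09)]
    # best plane through hinge: histogram of angle about hinge of lid's top face (6 mm above the hinge line)
    r=np.hypot(p[:,0]-.075,p[:,2]-.17); k=(r>.03)&(r<.16)
    th=np.arctan2(p[k,2]-.17,.075-p[k,0])-np.arcsin(.006/r[k])
    h,e=np.histogram(th,np.arange(-.2,1.8,.02)); i=h.argmax(); s=th[abs(th-e[i]-.01)<.04]
    print("lid angle",np.median(s).round(3),len(s),k.sum()); return c
E
python3 - <<'E'
from h import *
from workcell import bot
s=bot.read_state(); t=own(s["tool_pos"]); print(t.round(4),s["tcp_rot"].round(3)); lid()
from scipy.spatial.transform import Rotation as Ro
g=own(Ro.from_rotvec(s["tcp_rot"]).apply([0,0,-.019])+s["tool_pos"]); print("grasp",g.round(4),"ang",np.arctan2(g[2]-.17,.075-.002-g[0])-.305)
E
```

```text
[-3.400e-02  1.000e-04  2.425e-01] [-2.281 -2.017  0.128]
lid angle 0.387 2503 3369
grasp [-3.160e-02  1.000e-04  2.614e-01] ang 0.41309164767930634
```

>>> play_rows(
  moves=[
    [[0.024,0,0,0,0.031,-0.046,5],[0.024,0,0,0,0.032,-0.045,5],[0.024,0,0,0,0.034,-0.044,5],[0.024,0,0,0,0.035,-0.043,5],[0.024,0,0,0,0.036,-0.042,5]],
  ],
)

```text
time: 13.32
tool_pos: [0.6577, 0.0892, 0.2633]
tcp_rot: [-2.245, -1.985, 0.186]
wrist_force: [-10.8, 1.5, 5.4]
width: 0.147
grip_force: 39.6
```

>>> play_rows(
  moves=[
    [[0.024,0,0,0,0.038,-0.041,5],[0.024,0,0,0,0.039,-0.04,5],[0.024,0,0,0,0.04,-0.038,5],[0.024,0,0,0,0.041,-0.037,5],[0.024,0,0,0,0.042,-0.036,5]],
  ],
)

```text
time: 13.73
tool_pos: [0.6816, 0.0862, 0.2799]
tcp_rot: [-2.209, -1.954, 0.239]
wrist_force: [-9.5, 1.3, 9.9]
width: 0.144
grip_force: 39.1
```

>>> play_rows(
  moves=[
    [[0.024,0,0,0,0.043,-0.034,5],[0.024,0,0,0,0.044,-0.033,5],[0.024,0,0,0,0.045,-0.032,5],[0.024,0,0,0,0.046,-0.03,5],[0.024,0,0,0,0.047,-0.029,5]],
  ],
)

```text
time: 14.15
tool_pos: [0.7081, 0.0829, 0.2909]
tcp_rot: [-2.174, -1.923, 0.291]
wrist_force: [-6.8, 0.8, 10.8]
width: 0.146
grip_force: 38.9
```

>>> play_rows(
  moves=[
    [[0,0,0,0,0,0,5],[0,0,0,0,0,0,5],[0,0,0,0,0,0,5]],
  ],
)

```text
time: 14.4
tool_pos: [0.7096, 0.0827, 0.2909]
tcp_rot: [-2.177, -1.925, 0.286]
wrist_force: [-4.8, 0.2, 11.1]
width: 0.146
grip_force: 40.0
```

Run:
```python
from h import *
from workcell import bot
s=bot.read_state(); c=lid(); cv2.imwrite("pics/s5.png",c["image"][:,:,::-1])
from scipy.spatial.transform import Rotation as Ro
g=own(Ro.from_rotvec(s["tcp_rot"]).apply([0,0,-.019])+s["tool_pos"]); print("grasp",g.round(4),"ang",np.arctan2(g[2]-.17,.075-.002-g[0])-.305)
```

```text
lid angle 1.021 1950 2725
grasp [ 4.340e-02 -2.000e-04  3.091e-01] ang 1.0562816675570335
```

View pics/s5.png

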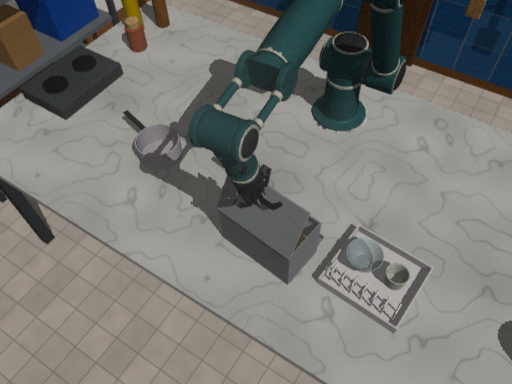

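The scene view shows the gripper holding the raised lid near (258,195), with the bowl, teacup and pan where they were. I'll hold here and cross-check the lid angle with a plane fit that doesn't depend on my hinge estimate, and check the lever too.

>>> play_rows(
  moves=[
    [[0,0,0,0,0,0,5],[0,0,0,0,0,0,5],[0,0,0,0,0,0,5],[0,0,0,0,0,0,5],[0,0,0,0,0,0,5]],
  ],
)

```text
time: 14.87
tool_pos: [0.7095, 0.0827, 0.2909]
tcp_rot: [-2.177, -1.925, 0.286]
wrist_force: [-5.0, 0.8, 10.7]
width: 0.143
grip_force: 40.0
```

>>> play_rows(
  moves=[
    [[0,0,0,0,0,0,5],[0,0,0,0,0,0,5],[0,0,0,0,0,0,5],[0,0,0,0,0,0,5],[0,0,0,0,0,0,5]],
  ],
)

```text
time: 15.28
tool_pos: [0.7095, 0.0828, 0.2908]
tcp_rot: [-2.177, -1.925, 0.286]
wrist_force: [-3.9, 0.8, 10.0]
width: 0.142
grip_force: 40.0
```

Run:
```python
from h import *
c=lid(); P0=np.load("pics/scene.npz")
for n in("scene","top"):
    from workcell import vision
    c=vision.read_camera(n); P=own(cloud(c)); x,y,z=np.moveaxis(P,-1,0)
    p=P[(abs(y)<.135)&(abs(y)>.07)&(z>.195)&(z<.295)&(x>-.03)&(x<.09)]
    for _ in range(4):
        a=np.polyfit(p[:,2],p[:,0],1); r=p[:,0]-np.polyval(a,p[:,2]); p=p[abs(r)<max(.004,1.5*r.std())]
    print(n,len(p),"angle",np.arctan2(1,-a[0]).round(3),"x at z=.17",np.polyval(a,.17).round(4))
    q=P[(y<-.19)&(y>-.25)&(abs(x+.116)<.04)&(z>.1)&(z<.2)]; print(" lever bar top z",np.percentile(q[:,2],90).round(4) if len(q) else None,len(q))
    o=np.load(f"pics/{n}.npz"); d=np.abs(c["depth"]-o["depth"]); w=(y>.17)&(y<.45)&(z>.01)&(z<.1)&(abs(x)<.2); print(" rack depth change >8mm:",int((d[w]>.008).sum()),"of",int(w.sum()))
```

```text
lid angle 1.016 2063 2720
scene 1138 angle 1.038 x at z=.17 0.0797
 lever bar top z None 0
 rack depth change >8mm: 184 of 2509
top 306 angle 1.037 x at z=.17 0.0806
 lever bar top z 0.1773 120
 rack depth change >8mm: 59 of 1832
```

The plane fits from both cameras give a lid angle of 1.037 rad (59.4°). The lever bar is at rest height, and the lid has been held still for over 0.8 s. I'm handing in.

```bash
python3 -c "from workcell import bot; print(bot.finish_job())"
```

```text
the job is handed in; nothing more can be done
None
```

I pulled the lever to its stop and eased it back to rest over about 3 s, then handed in with the gripper holding the lid still at about 59.4°; the bowl, teacup and saucepan looked unmoved in the camera view, and no verdict came back.

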